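# Fit the bayonet filter cell to the bench dust port and hold it home

### The job

Pick up the knurled metal filter cell, set it mouth down over the steel spigot of the dust extraction port, and turn it until one of its hidden keyways drops over the spigot's side pin. Then push it fully home against the sprung seal, and finish the program while still holding it pushed home with the gripper, because the seal would lift it again. Leave the other things on the bench where they are.

Things in the scene. Friction and masses are not known exactly. Their poses are not given: they have to be found in the camera images.
- cell: The filter cell: a round aluminium cup with a finely knurled side and a wire-mesh top, 57 mm across the knurling, 46 mm tall, 0.1 to 0.2 kg, standing loose on the bench, open mouth down. (The smooth-sided pot of similar size is another thing.) Origin: centre of its underside (mouth); z up. Grip it across the knurling from above.
- cell_top (a point): Centre of the cell's closed mesh top, 46 mm above its mouth. Inside the cell is a round bore 37 mm wide and 40 mm deep, open below, with three straight keyways 10 mm wide along its whole depth, 120 degrees apart, hidden from outside and at no known angle to the cell's axes.
- spigot_top (a point): Centre of the top of the spigot, 98 mm above the bench: an upright steel cylinder 34 mm across, its top edge bevelled 4 mm, z up. It stands in the middle of the dust port, a fixed grey box 160 x 160 x 50 mm with a short white pipe out of its far side.
- pin_level (a point): Point on the spigot's axis 83 mm above the bench, level with the upper edge of its pin, 6 mm thick, which sticks out 5.5 mm to one side in a direction unrelated to this frame. An unaligned cell stops here, mouth on the pin; with a keyway over the pin (within about 6 degrees) it goes freely down 15 mm to the seal. Turning either way by at most 120 degrees meets a keyway.
- seal (a joint): How far the sprung black seal ring (60 mm across) around the foot of the spigot is pressed down, in m: 0 free (its top 68 mm above the bench), 0.006 fully pressed (62 mm above the bench, the cell is home). Its spring pushes up with 5 N at 0 and 11 N at 0.006, more than the cell's weight.
- jar: Bystander: smooth round aluminium pot with a wider smooth lid, 62 mm across, 52 mm tall, loose. Origin: centre of its underside.
- model: Bystander: plaster dental model, 62 x 66 mm base with an arch of teeth, 28 mm tall, loose. Origin: centre of its underside.
- stopper: Bystander: black rubber stopper, 32 mm across, 22 mm tall, loose. Origin: centre of its underside.
- spatula: Bystander: plaster spatula lying loose on the bench.

How it is judged:
On the way:
1. the cell is over the spigot, its rim below the spigot's top (horizontal distance between cell and spigot_top below 0.006 m and z of cell in the frame of spigot_top below -0.006 m), for 0.1 s.
At the end, for the whole second after the job is handed in: The cell stands upright (within 0.1 rad) and centred on the spigot (within 4 mm), its mouth at least 33.5 mm below the spigot top, the seal pressed at least 4 of its 6 mm, the fingers still on the cell with more than 3 N, all at rest for the last second; bystanders within 20 mm of their places (horizontal distance between cell and spigot_top below 0.004 m and z of cell in the frame of spigot_top below -0.0335 m and angle between cell's own z axis and vertical below 0.1 rad and value of joint seal above 0.004 m and contact force between the fingers and cell above 3 N and linear speed of cell below 0.02 m/s); the arm keeps its last pose, push and grip.
It fails at once if a bystander is moved more than 20 mm (distance of any of jar, model, stopper, spatula from where it was at the start of the episode above 0.02 m).
It also fails if it takes over 48 s, if anything falls off the work surface, if the arm or the gripper's body presses on something with over 40 N, if the wrist force passes 120 N, or if a joint passes its speed limit or range.

### The arm

A 6-joint arm with a two-finger parallel gripper is mounted at the origin on the work surface. World frame = base frame: x ahead of the robot, y to its left, z up, the work surface at z = 0. Lengths are in m, angles in rad, forces in N, time in s.
With the tool pointing down it reaches from about 0.275 to 1 m from the base axis. Payload 8.4 kg.
Tool frame: the origin (TCP) lies at the very end of the fingers, on their centre line; the grasp point (between the pads) lies robot.grip_point_offset behind it (robot.grip_point_offset is the distance from the TCP to the grasp point, in m); z points along the fingers, y is the line along which they close (so a half turn about z gives the same grasp; the last joint's range is limited). The gripper opens to 85 mm and grips with 20 to 120 N. Pads are 22 mm wide; open, the fingers measure 114 mm over their backs; the gripper's body (76 mm by 85 mm) begins 54 mm behind the grasp point. The pads swing forward as they close: fully open they stand 13 mm farther back than shut.
Start: joints at [-1.142, 0.353, 1.633, -0, 1.155, -0.002], TCP at [0.261, -0.568, 0.231] pointing down, gripper open.
Joint ranges: [-2.63, 2.63], [-0.92, 2.1], [0.06, 2.66], [-1.3, 4.44], [0, 2.69], [-3.02, 3.02]. Speed limits (rad/s): [2.22, 2.22, 2.79, 3.14, 3.14, 3.14].

### API

Orientations are given as a rotation vector (axis times angle).
In Python, from bench import robot gives the robot as it stands.
- The arm moves only by the tool jog_arm, called after ">>>" as a command line: name --pt "numbers of a row" for each row, then --argument value for the rest. Schema: {"type":"object","properties":{"motion":{"type":"array","items":{"type":"array","items":{"type":"number"},"minItems":7,"maxItems":7},"minItems":1,"maxItems":8},"only":{"type":"string"},"quiet":{"type":"boolean"},"lines":{"type":"string"}},"required":["motion"],"additionalProperties":false}. motion is a list of rows, 1 to 8 of them, each of 7 numbers: dx, dy, dz in fractions of the full range, 1 being 0.4 m, then a rotation vector rx, ry, rz in parts of the range, where 1.0 means pi rad, then the finger opening in m; each row is the pose to reach, as a shift and turn from the pose commanded when the call began, along the tool's axes at that moment; what a row does not reach only later rows make up. A row lasts 1/8 s, in which the tool goes at most 0.0625 m and 0.188 rad, less where a joint would pass 70% of its speed; a pose out of reach is approached as far as the arm can. The fingers move at their own pace and stop on an object; the grip force is fixed at half the most. Time passes only in rows, so rows that do not move let the fingers close. The tool returns the time, the measured TCP pose, the force, the opening and the grip force at its end. only (a regular expression) keeps the lines of the reply that match it, lines (a string "A,B") keeps lines A to B, and quiet returns only ok. A shift or turn number past 1, either way, is cut back to 1. Input that does not fit is refused with a message, and nothing moves.
- robot.get_obs(): the state, without advancing time (a new reading comes with each control period).
- robot.get_image(name): name is "side" or "top" or "wrist"; returns the picture (384x512x3 uint8, blue, green, red); there is no depth.
- robot.get_calibration(name): a dict with "mtx" (3x3 intrinsics, pixels), "camera_from_world" (4x4, takes a point from world to camera coordinates); the wrist camera has in their place "T_tool_cam" (4x4, takes a point from camera to tool coordinates, whose origin is the TCP and whose axes are the flange's). Camera axes: x right, y down, z forward; pixel columns grow to the right and rows downward; lengths in m; the calibration is good to about 2 mm. A picture is of the moment at which its call begins: read the wrist's pose just before it. get_calibration takes no time and is no camera call.
- robot.finish_job(): hands the job in; it is judged then, once.
The state is a dict: "time": time; "qpos": joint angles; "dq": joint speeds; "tau": joint torques, N m; "ee_pos": TCP position; "orientation": TCP orientation; "ft_force": force on the tool from outside, world axes, zero at the start; "ft_torque": the same for the moment, N m; "width": finger opening in m; "grip_force": force on a finger pad.
Only numpy, scipy, OpenCV 4.12 (cv2) and the standard library are available. Lean on these libraries where they do the work, as an engineer would, in place of code of your own. Each camera call takes 0.05 s, during which the arm holds its last target. There are 200 camera calls.

## Working session

There is one attempt and no reset: what is moved stays moved. The work goes in short steps, Python scripts to look and compute and a tool call to move; the robot and the scene stay as the last step left them, time stands still between calls to the robot, and variables do not carry over. Pictures are saved under pics/ and viewed, at most 10 in all, crops included, and the job is handed in when it is done.

```bash
ls; mkdir -p pics
```

Run:
```python
from bench import robot
import cv2,numpy as np
o=robot.get_obs();print({k:np.round(v,4) for k,v in o.items()}, robot.grip_point_offset)
for n in ("side","top","wrist"):
    cv2.imwrite(f"pics/{n}0.png",robot.get_image(n)); 
    c=robot.get_calibration(n);print(n,{k:np.round(v,4).tolist() for k,v in c.items()})
```

```text
bench.py
pics
{'time': np.float64(0.0), 'qpos': array([-1.1424,  0.3537,  1.6341,  0.    ,  1.1552, -0.0024]), 'dq': array([0.0007, 0.0006, 0.0005, 0.0005, 0.0005, 0.0007]), 'tau': array([-1.50000e-03, -6.05259e+01, -3.42062e+01, -1.00000e-04,
        9.50000e-03, -0.00000e+00]), 'ee_pos': array([ 0.2608, -0.5675,  0.2306]), 'orientation': array([-3.0677e+00, -6.7120e-01,  4.0000e-04]), 'ft_force': array([-0.5635, -0.5736,  0.2454]), 'ft_torque': array([ 0.0003,  0.0084, -0.0438]), 'grip_force': np.float64(0.0), 'width': np.float64(0.0855)} 0.0187
side {'mtx': [[356.6481, 0.0, 253.2005], [0.0, 356.6481, 186.6891], [0.0, 0.0, 1.0]], 'camera_from_world': [[-0.8834, -0.4686, -0.0099, 0.5295], [-0.2233, 0.4394, -0.8701, 0.1701], [0.4121, -0.7664, -0.4928, 0.8257], [0.0, 0.0, 0.0, 1.0]]}
top {'mtx': [[380.7763, 0.0, 251.757], [0.0, 380.7763, 195.9345], [0.0, 0.0, 1.0]], 'camera_from_world': [[-0.0067, -0.9998, -0.0203, 0.1095], [-0.9923, 0.0091, -0.1238, 0.5587], [0.1239, 0.0193, -0.9921, 0.9566], [0.0, 0.0, 0.0, 1.0]]}
wrist {'mtx': [[301.0744, 0.0, 251.3928], [0.0, 301.0744, 188.9269], [0.0, 0.0, 1.0]], 'T_tool_cam': [[-0.0003, -0.9601, -0.2796, 0.0718], [1.0, -0.0005, 0.0006, 0.0006], [-0.0007, -0.2796, 0.9601, -0.1421], [0.0, 0.0, 0.0, 1.0]]}
```

View pics/top0.png

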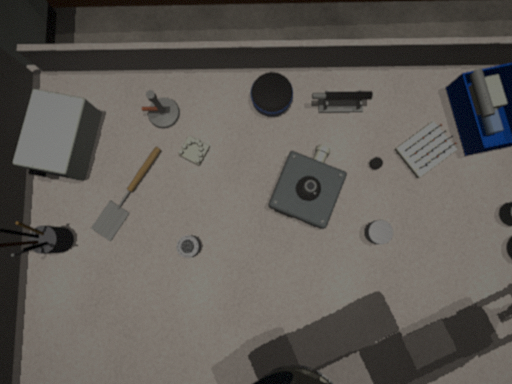

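View pics/side0.png

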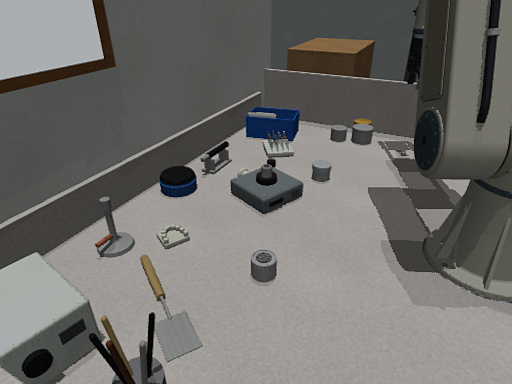

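The top view shows the mesh-topped cell at about (189,246), the port with its spigot at (309,187), the jar at (379,232), the model at (195,150) and the stopper at (376,163). In the side view the cell is at (263,265) and the spigot at (267,172). I'll zoom in on the cell and spigot to measure them.

Run:
```python
import cv2,numpy as np
t=cv2.imread("pics/top0.png");s=cv2.imread("pics/side0.png")
def c(im,u,v): # 40x30 window x10
    return cv2.resize(im[v-15*1:v+15,u-20:u+20],(400,300),interpolation=cv2.INTER_CUBIC)
m=np.vstack([np.hstack([c(t,189,246),c(t,309,187)]),np.hstack([c(s,263,265),c(s,267,172)])])
cv2.imwrite("pics/crops.png",m)
```

```text
(no output)
```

View pics/crops.png

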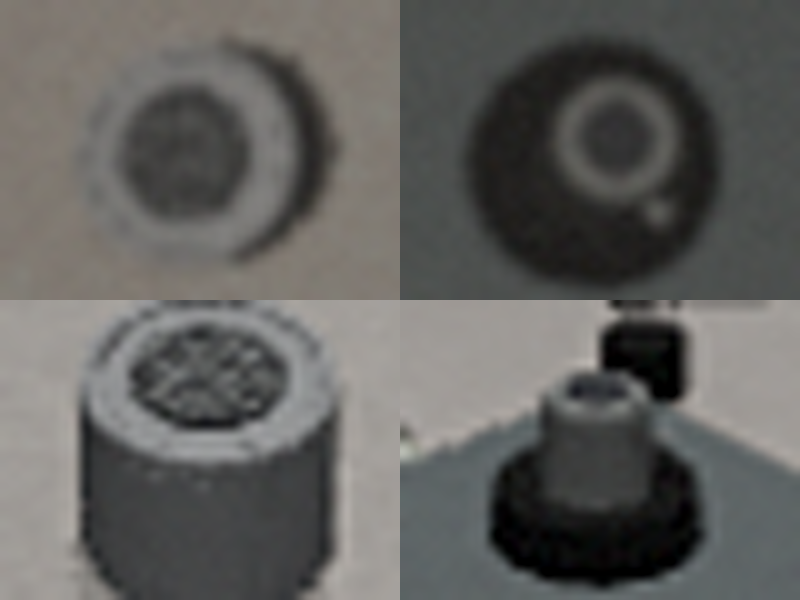

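The crops put the cell's mesh centre at top (187.2,245.7) and side (263.4,257.2). The spigot top is at top (310.2,185.3) and side (266.3,165.5). The bright pin tip is at top (314.3,192.7).

Create h.py:
```python
from bench import robot
import numpy as np, cv2
from scipy.spatial.transform import Rotation as R
def cam(n,o=None):
    c=robot.get_calibration(n)
    if n!="wrist": return c["mtx"],np.array(c["camera_from_world"])
    T=np.eye(4);T[:3,:3]=R.from_rotvec(o["orientation"]).as_matrix();T[:3,3]=o["ee_pos"]
    return c["mtx"],np.linalg.inv(T@np.array(c["T_tool_cam"]))
def proj(K,E,p): q=E[:3,:3]@np.array(p)+E[:3,3];q=K@q;return q[:2]/q[2]
def onz(K,E,uv,z):
    d=E[:3,:3].T@np.linalg.inv(K)@np.array([*uv,1.]);c=-E[:3,:3].T@E[:3,3];return c+d*(z-c[2])/d[2]
def tri(p1,p2):
    a,b=cam("top"),cam("side")
    X=cv2.triangulatePoints(a[0]@a[1][:3],b[0]@b[1][:3],np.array(p1,float),np.array(p2,float))[:,0];return X[:3]/X[3]
def tool(p,o):  # world vector into tool axes
    return R.from_rotvec(o["orientation"]).inv().apply(p)
```

Run:
```python
from h import *
t,s=cam("top"),cam("side")
for n,a,b,z in (("cell",(187.2,245.7),(263.4,257.2),.046),("spig",(310.2,185.3),(266.3,165.5),.098)):
    print(n,tri(a,b),onz(*t,a,z),onz(*s,b,z))
print("pin",onz(*t,(314.3,192.7),.081))
o=robot.get_obs();print(R.from_rotvec(o["orientation"]).as_matrix().round(3))
for n,a in(("jar",(379,229)),("model",(195,150)),("stopper",(376,162))):print(n,onz(*t,a,.03))
```

```text
cell [0.43143555 0.27000291 0.04533456] [0.43205998 0.27015641 0.046     ] [0.4303567  0.27044124 0.046     ]
spig [ 0.57606002 -0.03906489  0.09930773] [ 0.57663131 -0.03908938  0.098     ] [ 0.57677007 -0.04157189  0.098     ]
pin [ 0.56055101 -0.05105944  0.081     ]
[[ 0.909  0.418 -0.   ]
 [ 0.418 -0.909  0.001]
 [ 0.    -0.001 -1.   ]]
jar [ 0.47140358 -0.2221037   0.03      ]
model [0.68525046 0.25592709 0.03      ]
stopper [ 0.64730537 -0.22265621  0.03      ]
```

The cell is at (0.431, 0.270) and the spigot at (0.577, -0.040). Heights triangulate to 45 and 99 mm against the expected 46 and 98, so I trust both. I'll move above the cell.

Careful with the scale: shifts go in shares of 0.4 m and turns go in shares of pi rad. That gives: -0.394 m / 0.4 = -0.985, 0.289 m / 0.4 = 0.7225.

>>> jog_arm --pt "0.09 -0.1225 0 0 0 0 0.085" --pt "0.18 -0.245 0 0 0 0 0.085" --pt "0.27 -0.3675 0 0 0 0 0.085" --pt "0.36 -0.4925 0 0 0 0 0.085" --pt "0.45 -0.615 0 0 0 0 0.085" --pt "0.54 -0.7375 0 0 0 0 0.085" --pt "0.63 -0.86 0 0 0 0 0.085" --pt "0.7225 -0.985 0 0 0 0 0.085"

```text
time: 1.15
ee_pos: [0.3591, -0.0875, 0.2315]
orientation: [3.069, 0.67, 0.001]
ft_force: [1.1, 0.1, -0.0]
width: 0.0849
grip_force: 0.0
```

>>> jog_arm --pt "0.09 -0.1225 0 0 0 0 0.085" --pt "0.18 -0.245 0.025 0 0 0 0.085" --pt "0.27 -0.3675 0.05 0 0 0 0.085" --pt "0.36 -0.4925 0.1 0 0 0 0.085" --pt "0.45 -0.615 0.125 0 0 0 0.085" --pt "0.54 -0.74 0.15 0 0 0 0.085" --pt "0.54 -0.74 0.15 0 0 0 0.085"

```text
time: 2.02
ee_pos: [0.4319, 0.2735, 0.1703]
orientation: [-3.067, -0.677, 0.0]
ft_force: [-0.8, -0.6, 0.4]
width: 0.0847
grip_force: 0.0
```

Run:
```python
from h import *
o=robot.get_obs();im=robot.get_image("wrist");cv2.imwrite("pics/w1.png",im)
t=np.array([.431,.270,.046]);print(o["time"],o["ee_pos"],o["qpos"].round(2),o["ft_force"],proj(*cam("wrist",o),t))
print(tool(np.array([.431,.270,.008])-o["ee_pos"],o))
```

```text
2.025 [0.43188344 0.27345335 0.17031999] [0.56 0.25 1.93 0.   0.96 1.7 ] [-0.79205373 -0.61894454  0.36126221] [253.6477706  185.20223382]
[-0.00222196  0.00283989  0.16231908]
```

View pics/w1.png

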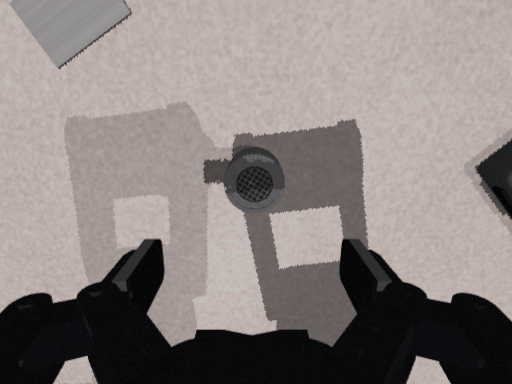

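The wrist view shows the mesh top at (255,184), against a prediction of (253.6,185.2), so it agrees to about 1 mm. I'll descend and close the fingers.

Converted, 0.162 m / 0.4 = 0.405, 0.004 m / 0.4 = 0.01.

>>> jog_arm --pt "-0.0025 0.01 0.125 0 0 0 0.085" --pt "-0.0025 0.01 0.25 0 0 0 0.085" --pt "-0.0025 0.01 0.3625 0 0 0 0.085" --pt "-0.0025 0.01 0.405 0 0 0 0.085" --pt "-0.0025 0.01 0.405 0 0 0 0.05" --pt "-0.0025 0.01 0.405 0 0 0 0.05" --pt "-0.0025 0.01 0.405 0 0 0 0.05" --pt "-0.0025 0.01 0.405 0 0 0 0.05"

```text
time: 3.08
ee_pos: [0.4336, 0.2664, 0.011]
orientation: [-3.068, -0.672, -0.004]
ft_force: [-1.1, -2.2, 8.7]
width: 0.0551
grip_force: 64.1
```

>>> jog_arm --pt "0 0 0 0 0 0 0.04" --pt "0 0 0 0 0 0 0.04" --pt "0 0 0 0 0 0 0.04" --pt "0 0 0 0 0 0 0.04"

```text
time: 3.58
ee_pos: [0.4336, 0.2664, 0.0111]
orientation: [-3.068, -0.671, -0.004]
ft_force: [-1.0, -2.2, 9.4]
width: 0.0552
grip_force: 64.1
```

The grip is solid at 64 N. I'll lift and go to a stand-off beside the spigot, so the wrist camera can see the spigot and the cell together.

Converted, -0.19 m / 0.4 = -0.475, -0.15 m / 0.4 = -0.375.

>>> jog_arm --pt "0 0 -0.125 0 0 0 0.04" --pt "0 0 -0.25 0 0 0 0.04" --pt "0 0 -0.375 0 0 0 0.04" --pt "0 0 -0.475 0 0 0 0.04"

```text
time: 4.08
ee_pos: [0.4329, 0.2661, 0.2026]
orientation: [-3.068, -0.671, -0.005]
ft_force: [0.4, 0.2, -1.1]
width: 0.0551
grip_force: 64.4
```

>>> jog_arm --pt "-0.025 0.14 0 0 0 0 0.04" --pt "-0.05 0.28 0 0 0 0 0.04" --pt "-0.075 0.42 0 0 0 0 0.04" --pt "-0.1 0.56 0 0 0 0 0.04" --pt "-0.125 0.7 0 0 0 0 0.04" --pt "-0.145 0.845 0 0 0 0 0.04" --pt "-0.145 0.845 0 0 0 0 0.04" --pt "-0.145 0.845 0 0 0 0 0.04"

```text
time: 5.08
ee_pos: [0.5207, -0.0655, 0.1998]
orientation: [-3.069, -0.67, -0.001]
ft_force: [0.2, -0.2, -1.2]
width: 0.0547
grip_force: 64.4
```

Run:
```python
from h import *
o=robot.get_obs();im=robot.get_image("wrist");cv2.imwrite("pics/w2.png",im);cv2.imwrite("pics/s2.png",robot.get_image("side"));cv2.imwrite("pics/t2.png",robot.get_image("top"))
c=cam("wrist",o);p=o["ee_pos"]
print(o["time"],p,o["qpos"].round(2),o["width"],"spig",proj(*c,[.5767,-.040,.098]),"pin",proj(*c,[.5605,-.051,.081]),"celltop",proj(*c,p+[0,0,.035]),
 "side: top,mouth",proj(*cam("side"),p+[0,0,.035]),proj(*cam("side"),p-[0,0,.011]),"ttop",proj(*cam("top"),p+[0,0,.035]))
```

```text
5.075 [ 0.52065187 -0.06549591  0.19975872] [-0.13  0.23  1.88  0.    1.03  1.01] 0.05473242806947047 spig [250.66668518 114.83511347] pin [254.50490525 137.10283725] celltop [249.8283892  284.40630657] side: top,mouth [289.01242461 121.1323874 ] [288.36197688 136.93353334] ttop [332.44157004 201.93744186]
```

View pics/w2.png

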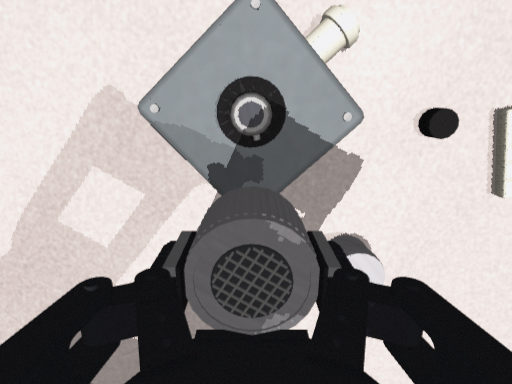

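The spigot is at (251,115), matching the prediction to within 1 px, and the cell mesh at (252,282) is within about 1 mm of the tool axis. I'll move over the spigot and lower.

Converted, 0.1 m / 0.4 = 0.25, 0.098 m / 0.4 = 0.245.

>>> jog_arm --pt "0.075 0 0.025 0 0 0 0.04" --pt "0.1525 -0.0013 0.05 0 0 0 0.04" --pt "0.1525 -0.0013 0.15 0 0 0 0.04" --pt "0.1525 -0.0013 0.2125 0 0 0 0.04" --pt "0.1525 -0.0013 0.23 0 0 0 0.04" --pt "0.1525 -0.0013 0.245 0 0 0 0.04" --pt "0.1525 -0.0013 0.25 0 0 0 0.04"

```text
time: 6.1
ee_pos: [0.5766, -0.0393, 0.0999]
orientation: [3.069, 0.672, 0.002]
ft_force: [-0.5, 0.3, -0.4]
width: 0.0551
grip_force: 64.4
```

Run:
```python
from h import *
o=robot.get_obs();print(o["ee_pos"],o["ft_force"],o["ft_torque"],o["qpos"].round(2))
```

```text
[ 0.57663287 -0.03930017  0.09994836] [-0.48367349  0.26133354 -0.38937792] [0.02956775 0.00661765 0.01492587] [-0.07  0.44  1.84  0.    0.86  1.07]
```

Mouth at about 0.089, over the spigot, with no contact force. Next I'll lower onto the pin with light pressure.

Converted, 0.009 m / 0.4 = 0.0225, 0.007 m / 0.4 = 0.0175.

>>> jog_arm --pt "0 0 0.01 0 0 0 0.04" --pt "0 0 0.0175 0 0 0 0.04" --pt "0 0 0.0225 0 0 0 0.04" --pt "0 0 0.0225 0 0 0 0.04"

```text
time: 6.6
ee_pos: [0.5772, -0.0395, 0.0926]
orientation: [3.069, 0.671, 0.003]
ft_force: [-4.1, 1.6, 19.8]
width: 0.055
grip_force: 66.7
```

>>> jog_arm --pt "0 0 0 0 0 -0.0159 0.04" --pt "0 0 0 0 0 -0.0318 0.04" --pt "0 0 0 0 0 -0.0477 0.04" --pt "0 0 0 0 0 -0.0637 0.04" --pt "0 0 0 0 0 -0.0637 0.04"

```text
time: 7.22
ee_pos: [0.5757, -0.0382, 0.0922]
orientation: [-2.985, -0.973, -0.0]
ft_force: [-8.4, 8.7, 22.1]
width: 0.0549
grip_force: 66.7
```

Run:
```python
from h import *
o=robot.get_obs();print(o["ee_pos"],o["ft_force"],o["ft_torque"],o["qpos"].round(2))
```

```text
[ 0.57572056 -0.03818798  0.09220313] [-8.37753904  8.66654062 22.124566  ] [ 1.1790917   1.84902841 -0.27840165] [-0.07  0.45  1.85  0.    0.85  0.87]
```

The cell has stopped at pin level, as expected when unaligned. I'll turn on in steps with a little less push.

Converted, -0.0006 m / 0.4 = -0.0015, -0.3 rad / 3.1416 = -0.0955.

>>> jog_arm --pt "0 0 -0.0015 0 0 -0.0191 0.04" --pt "0 0 -0.0015 0 0 -0.0382 0.04" --pt "0 0 -0.0015 0 0 -0.0573 0.04" --pt "0 0 -0.0015 0 0 -0.0764 0.04" --pt "0 0 -0.0015 0 0 -0.0955 0.04" --pt "0 0 -0.0015 0 0 -0.0955 0.04"

```text
time: 7.98
ee_pos: [0.5756, -0.0385, 0.0923]
orientation: [-2.806, -1.409, 0.0]
ft_force: [-7.0, 6.8, 17.8]
width: 0.0546
grip_force: 66.3
```

>>> jog_arm --pt "0 0 0 0 0 -0.0191 0.04" --pt "0 0 0 0 0 -0.0382 0.04" --pt "0 0 0 0 0 -0.0573 0.04" --pt "0 0 0 0 0 -0.0764 0.04" --pt "0 0 0 0 0 -0.0955 0.04" --pt "0 0 0 0 0 -0.0955 0.04"

```text
time: 8.72
ee_pos: [0.5756, -0.0385, 0.0923]
orientation: [-2.564, -1.812, -0.0]
ft_force: [-6.7, 7.5, 18.8]
width: 0.0545
grip_force: 66.3
```

```bash
python3 - <<'E'
from h import *
o=robot.get_obs();print(o["ee_pos"],o["ft_force"],o["ft_torque"],o["qpos"].round(2))
E
```

```text
[ 0.57564463 -0.03846394  0.09228893] [-6.73244982  7.46559136 18.82556437] [ 0.96973093  1.51343901 -0.15901561] [-0.07  0.45  1.85  0.    0.85  0.27]
```

Converted, -0.3 rad / 3.1416 = -0.0955.

>>> jog_arm --pt "0 0 0 0 0 -0.0191 0.04" --pt "0 0 0 0 0 -0.0382 0.04" --pt "0 0 0 0 0 -0.0573 0.04" --pt "0 0 0 0 0 -0.0764 0.04" --pt "0 0 0 0 0 -0.0955 0.04" --pt "0 0 0 0 0 -0.0955 0.04"

```text
time: 9.48
ee_pos: [0.5769, -0.04, 0.0913]
orientation: [2.264, 2.175, 0.001]
ft_force: [2.2, -3.2, -1.8]
width: 0.055
grip_force: 64.5
```

>>> jog_arm --pt "0 0 0 0 0 -0.0191 0.04" --pt "0 0 0 0 0 -0.0382 0.04" --pt "0 0 0 0 0 -0.0573 0.04" --pt "0 0 0 0 0 -0.0764 0.04" --pt "0 0 0 0 0 -0.0955 0.04" --pt "0 0 0 0 0 -0.0955 0.04"

```text
time: 10.22
ee_pos: [0.576, -0.0395, 0.0908]
orientation: [-1.917, -2.489, 0.0]
ft_force: [-0.1, 0.7, -0.7]
width: 0.0542
grip_force: 64.5
```

```bash
python3 - <<'E'
from h import *
o=robot.get_obs();print(o["ee_pos"],o["ft_force"],o["ft_torque"],o["qpos"].round(2))
E
```

```text
[ 0.57600528 -0.03953508  0.09076952] [-0.14438189  0.65494929 -0.71379406] [ 0.07924979 -0.03751991  0.04766893] [-0.07  0.45  1.85  0.    0.84 -0.33]
```

The push force vanished, so a keyway has dropped over the pin or the cell has shifted in the grip. A short push down will tell which.

Converted, 0.004 m / 0.4 = 0.01, 0.002 m / 0.4 = 0.005.

>>> jog_arm --pt "0 0 0.005 0 0 0 0.04" --pt "0 0 0.01 0 0 0 0.04" --pt "0 0 0.01 0 0 0 0.04"

```text
time: 10.6
ee_pos: [0.5759, -0.0395, 0.0866]
orientation: [-1.915, -2.49, 0.0]
ft_force: [0.6, 0.9, -1.8]
width: 0.0548
grip_force: 64.5
```

Run:
```python
from h import *
o=robot.get_obs();print(o["ee_pos"],o["ft_force"],o["ft_torque"],o["qpos"].round(2))
im=robot.get_image("wrist");cv2.imwrite("pics/w3.png",im);s=robot.get_image("side")
cv2.imwrite("pics/m3.png",np.hstack([im[150:384,130:390],cv2.resize(s[130:210,222:312],(263,234),interpolation=cv2.INTER_CUBIC)]))
```

```text
[ 0.57592802 -0.0395131   0.08659812] [ 0.55663368  0.90085499 -1.83557853] [ 0.04932136  0.01982945 -0.03451927] [-0.07  0.46  1.85  0.    0.84 -0.33]
```

View pics/m3.png

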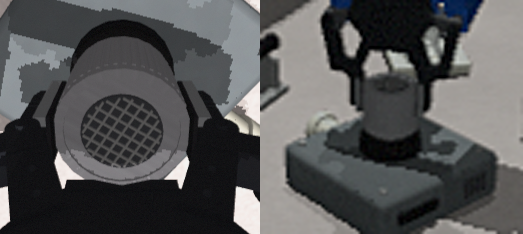

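The left half shows the cell upright in the fingers, and in the side view it sits low over the spigot. It sank another 4 mm with no resistance, so it is keyed. I'll continue down to the seal.

Converted, 0.01 m / 0.4 = 0.025, 0.008 m / 0.4 = 0.02.

>>> jog_arm --pt "0 0 0.0075 0 0 0 0.04" --pt "0 0 0.015 0 0 0 0.04" --pt "0 0 0.02 0 0 0 0.04" --pt "0 0 0.025 0 0 0 0.04" --pt "0 0 0.025 0 0 0 0.04"

```text
time: 11.32
ee_pos: [0.576, -0.0396, 0.0771]
orientation: [-1.915, -2.491, 0.0]
ft_force: [-3.0, -0.2, 6.3]
width: 0.0549
grip_force: 65.0
```

>>> jog_arm --pt "0 0 0.005 0 0 0 0.04" --pt "0 0 0.01 0 0 0 0.04" --pt "0 0 0.015 0 0 0 0.04" --pt "0 0 0.015 0 0 0 0.04"

```text
time: 11.82
ee_pos: [0.5761, -0.0396, 0.0729]
orientation: [1.915, 2.491, -0.0]
ft_force: [-8.5, 0.6, 24.7]
width: 0.055
grip_force: 67.2
```

Run:
```python
from h import *
o=robot.get_obs();print(o["ee_pos"],o["ft_force"],o["ft_torque"],o["qpos"].round(2))
```

```text
[ 0.57612465 -0.03956356  0.07291768] [-8.52673954  0.56749397 24.65027468] [1.15726069e-03 1.76794333e+00 1.83084772e-02] [-0.07  0.48  1.86 -0.    0.81 -0.33]
```

The push is 24.7 N, above the seal's 11 N maximum, and the TCP at 0.0729 puts the mouth at about 0.062. That means it is home. I'll let it settle and check once more.

>>> jog_arm --pt "0 0 0 0 0 0 0.04" --pt "0 0 0 0 0 0 0.04" --pt "0 0 0 0 0 0 0.04" --pt "0 0 0 0 0 0 0.04" --pt "0 0 0 0 0 0 0.04" --pt "0 0 0 0 0 0 0.04"

```text
time: 12.58
ee_pos: [0.5761, -0.0396, 0.0729]
orientation: [1.915, 2.491, 0.0]
ft_force: [-8.4, -0.3, 25.0]
width: 0.055
grip_force: 67.2
```

Run:
```python
from h import *
s=robot.get_image("side");t=robot.get_image("top")
cv2.imwrite("pics/m4.png",np.hstack([cv2.resize(s[130:210,222:312],(450,400),interpolation=cv2.INTER_CUBIC),cv2.resize(t[120:280,140:280],(350,400))]))
for n,z in (("top",.108),("mouth",.062)):print(n,(proj(*cam("side"),[.5767,-.040,z])-[222,130])*5)
```

```text
top [220.56156331 163.17547398]
mouth [219.95206826 232.85250953]
```

View pics/m4.png

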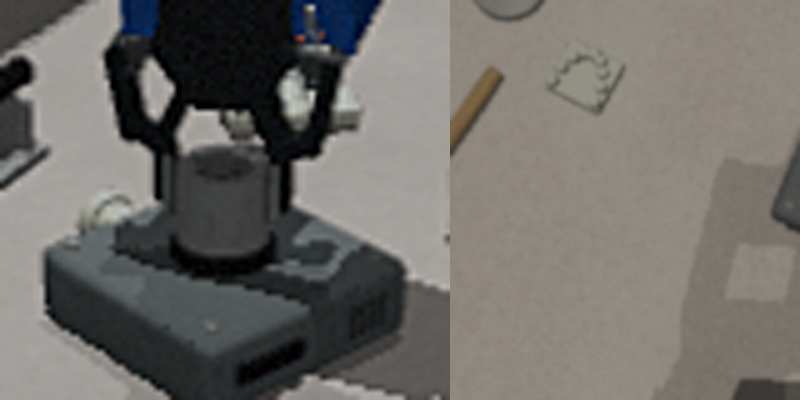

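The side crop shows the cell upright, with its top centre at about (220,163) as predicted for home. The model is undisturbed and all readings are steady, so I'm handing in.

```bash
python3 -c "
from bench import robot
print(robot.finish_job())"
```

```text
the job is handed in; nothing more can be done
None
```

The filter cell is keyed over the spigot pin, and I handed the job in at about 12.6 s with the gripper still holding it pushed home (about 25 N of push, 67 N grip); the hand-in call returned no verdict.

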